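# Unsnap the cheese box and add an interleaved layer

## Robot

A 6-joint arm with a two-finger parallel gripper is mounted at the origin on a cart in front of the work surface, level with it; the furniture and walls round the work are solid. World frame = base frame: x ahead of the robot, y to its left, z up, the work surface at z = 0. Lengths are in mm, angles in rad, forces in N, time in s.
With the tool pointing down it reaches from about 275 to 750 mm from the base axis. Payload 10.2 kg.
Tool frame: the origin (TCP) lies midway between the tips of the shut fingers; the grasp point (between the pads) lies 19 mm behind it; z points along the fingers, y is the line along which they close (so a half turn about z gives the same grasp; the last joint's range is limited). The gripper opens to 85 mm and grips with 20 to 120 N. Pads are 22 mm wide; open, the fingers measure 114 mm over their backs; the gripper's body (76 mm by 85 mm) begins 54 mm behind the grasp point. The pads swing forward as they close: fully open they stand 13 mm farther back than shut.
Start: joints at [-1.48, 0.313, 1.498, -0, 1.331, -0.223], TCP at [162.042, -499.373, 231.294] pointing down, gripper open.
Joint ranges: [-2.94, 2.94], [-0.97, 2.17], [0.19, 2.56], [-1.23, 4.37], [0.02, 3.11], [-2.88, 2.88]. Speed limits (rad/s): [2.39, 2.39, 3.01, 3.14, 3.14, 3.14].

## Interface

Orientations are given as [roll, pitch, yaw] about the fixed x, y, z axes, in that order (R = Rz(yaw) Ry(pitch) Rx(roll)).
In Python, from bench import monitor, optics, job_done, finder gives the robot as it stands.
- The arm moves only by the shell command python3 -m creep 'ROWS' [OPENING]. ROWS is text: rows parted by semicolons, each of 6 numbers parted by spaces: the shift along the tool's x, y, z in mm, then the turn, a rotation vector about the tool's x, y, z in degrees. In form: x y z rx ry rz; .... A call has exactly 10 rows; each row is the pose to reach, as a shift and turn from the pose commanded when the call began, along the tool's axes at that moment; what a row does not reach only later rows make up. A row lasts 1/8 s, in which the tool goes at most 62.5 mm and 10.7 degrees, less where a joint would pass 70% of its speed; a pose out of reach is approached as far as the arm can. A call with a gripper value outside its range is refused whole. OPENING is the opening, from 0 (shut) to 1 (fully open), set as the call begins (- or left out, the last holds). The fingers move at their own pace and stop on an object; the grip force is fixed at half the most. Time passes only in rows, so rows that repeat a pose let the fingers close, or fill a call up. It gives the time, the measured TCP pose, the force, the opening and the grip force at its end, in the units of the state.
- monitor.state(): the state, without advancing time (a new reading comes with each control period).
- optics.grab_frame(name): name is "scene" or "top" or "wrist"; returns a dict with "pixels" (384x512x3 uint8, red, green, blue), "K" (3x3 intrinsics, pixels), "R" (3x3) and "t" (3): a world point X has camera coordinates R X + t; the wrist camera has in their place "hand_eye" (4x4, takes a point from camera to tool coordinates, whose origin is the TCP and whose axes are the flange's). Camera axes: x right, y down, z forward; pixel columns grow to the right and rows downward; lengths in mm; the calibration is good to about 2 mm. A picture is of the moment at which its call begins: read the wrist's pose just before it. There is no depth.
- job_done(): hands the job in; it is judged then, once.
Trained networks look in a picture, given as the dict that the camera call returned (one of the last four; its "shot" number tells which), for a name from the list of things; names that differ only in an ending like _2 or _b are one class to them, and where a whole thing is asked for, a point or a joint stands for the part that bears it (a point fixed in the world has none). Each returns a list of dicts, best first, with "score" (0 to 1); they miss things now and then, are a little off and sometimes report something else, mostly with a low value. They report only what shows in the picture. A call takes as long as a camera call. They do not tell look-alikes from the thing itself.
- finder.trace(name, picture): "mask" (384x512 bool, what is visible of it) and "extent" ([centre column, centre row, width, height] in pixels, round what is visible of it).
- finder.tip_of(name, picture): "pixel" ([column, row] in pixels: a listed point, or the origin of a listed thing).
The state is a dict: "time_s": time; "q": joint angles; "joint_vel": joint speeds; "effort": joint torques, N m; "position": TCP position; "eef_rot": TCP orientation; "force": force on the tool from outside, world axes, zero at the start; "ft_torque": the same for the moment, N m; "finger_gap": opening from 0.0 (shut) to 1.0 (fully open); "gripper_force": force on a finger pad.
Only numpy, scipy, OpenCV 4.12 (cv2) and the standard library are available. Lean on these libraries where they do the work, as an engineer would, in place of code of your own. Each camera call takes 0.05 s, during which the arm holds its last target. There are 200 camera calls.

## Task

Open the metal cheese box by squeezing the two opposing tabs on its clip-on cover together and lifting the cover off, and set the cover down right way up in the middle of the round cork mat. Then lay the separator sheet flat, centred and square, on the cheese slab inside the box, and stack the loose cheese slab flat, centred and square, on the separator. Leave the mustard bottle, the mill and the spice jar standing where they are.

Things in the scene. Friction and masses are not known exactly. Their poses are not given: they have to be found in the camera images.
- box: Open metal box, fixed to the worktop, outside 130 (its x) x 140 (its y) x 60 mm high; inside 120 x 130 mm, floor 4 mm thick. Origin: centre of its underside on the worktop; yaw within 0.6 rad. The cover's bolts catch in a window in each y wall. At the start the cover is snapped on and the lower cheese slab lies inside.
- cover: Grey plastic cover, 130 (its x) x 140 (y) mm, about 270 g. Origin: middle of the plane of its feet, z up. Feet and skirts z 0-20 mm (2 mm play in the box), plate z 20-26, grip block 32 x 22 mm in the middle up to z 54, a tab on each y side of it. On the box: origin 40 mm above the box's, axes alike; it gives only 2 mm upward until both tabs are squeezed, then lifts straight off, free at 20 mm.
- tab_a (a joint): Inward slide (m) of the black tab on the cover's +y side: 0 out (bolt caught), 0.010 squeezed to its stop; bolt clear from 0.006 to 0.008 as the play falls. Spring 2.4 N at 0, 8.4 N at the stop; it springs back out. Tab 32 mm wide (x), 8 mm thick (y), cover z 28-62 mm. The two tabs' outer faces are 62 mm apart when out, 42 mm squeezed; kept squeezed in the gripper they carry the cover.
- tab_b (a joint): The same for the tab on the cover's -y side.
- tab_a_pad (a point): Middle of the outer face of tab a, at cover (0, 31, 45) mm when out; it moves with the tab.
- tab_b_pad (a point): Middle of the outer face of tab b, at cover (0, -31, 45) mm when out; it moves with the tab.
- lower_slab: Pale yellow cheese slab (rigid), 54 x 54 x 16 mm, loose in the box near the middle of its floor, nearly square to the box. Origin: centre of its underside, 4 mm above the worktop; its sides are along its x and y.
- upper_slab: The like cheese slab, 54 x 54 x 16 mm, about 60 g, lying loose on the worktop with the mill close beside one of its sides. Origin: centre of its underside; its sides are along its x and y; any quarter turn of it is as good.
- separator: White rigid plastic sheet, 84 (its x) x 66 (its y) x 6 mm, about 50 g, lying flat on a smaller metal stand, its underside 18 mm above the worktop, with its long edges (parallel to its x) overhanging the stand by 8 mm or more. Origin: centre of its underside. Either way round, and a quarter turn, are as good.
- stand: Low metal stand under the separator, fixed, 60 (its x) x 40 (its y) x 18 mm high with a foot flange 66 x 44 x 4 mm. Origin: centre of its underside; axes as the separator's at the start, within 0.08 rad.
- mat: Round cork mat for the cover, 190 mm across, 3 mm thick, fixed flat on the worktop. Origin: centre of its underside.
- mustard: Mustard squeeze bottle, 70 x 86 x 192 mm, standing loose; a bystander. Origin: centre of its underside.
- mill: Small seasoning mill, 44 mm across, 90 mm tall, standing loose 78 mm from the upper slab's centre, on the side of that slab's +y; a bystander. Origin: centre of its underside.
- spice_jar: Spice jar, 45 mm across, 106 mm tall, standing loose about 87 mm from the separator stand's centre, off one of its short sides; a bystander. Origin: centre of its underside.
Not all that is in view belongs to the job. Several things have the shape of the separator; the one meant has the colours described above.

How it is judged (in metres and radians):
On the way, in this order (a step that is already met when the one before it is completed fails the run):
1. both tabs squeezed in together while the cover is still seated on the box (value of joint each of tab_a, tab_b above 0.005 m and horizontal distance between cover and box below 0.006 m and z of cover in the frame of box between 0.037 and 0.045 m), for 0.05 s.
2. the cover stands right way up on the middle of the mat, let go (horizontal distance between cover and mat below 0.025 m and z of cover in the frame of mat between -0.002 and 0.006 m and angle between cover's own z axis and vertical below 0.06 rad and linear speed of cover below 0.02 m/s and contact force between the fingers and cover below 0.1 N), for 0.2 s.
3. the separator lies flat, centred and square on the lower slab, let go (horizontal distance between separator and lower_slab below 0.012 m and z of separator in the frame of lower_slab between 0.0135 and 0.0185 m and (angle between the x axis of separator and the x axis of lower_slab, either way round below 0.2 rad or angle between the x axis of separator and the y axis of lower_slab, either way round below 0.2 rad) and angle between separator's own z axis and vertical below 0.06 rad and linear speed of separator below 0.02 m/s and contact force between the fingers and separator below 0.1 N), for 0.2 s.
At the end, for the whole second after the job is handed in: Cover upright on the mat, centres within 25 mm; lower slab on the box floor within 25 mm of its middle; separator flat on it and upper slab flat on the separator, each centred within 12 mm and square within 0.2 rad (any quarter turn) to the one beneath; all let go, at rest (all of step 2 and all of step 3 and horizontal distance between lower_slab and box below 0.025 m and z of lower_slab in the frame of box below 0.007 m and horizontal distance between upper_slab and separator below 0.012 m and z of upper_slab in the frame of separator between 0.0035 and 0.0085 m and (angle between the x axis of upper_slab and the x axis of separator, either way round below 0.2 rad or angle between the x axis of upper_slab and the y axis of separator, either way round below 0.2 rad) and angle between upper_slab's own z axis and vertical below 0.06 rad and linear speed of upper_slab below 0.02 m/s and contact force between the fingers and upper_slab below 0.1 N); the robot touches nothing.
It fails at once if the mustard bottle is pushed more than 20 mm or knocked over (distance of mustard from where it was at the start of the episode above 0.02 m or angle between mustard's own z axis and vertical above 0.3 rad).
It fails at once if the mill is pushed more than 20 mm or knocked over (distance of mill from where it was at the start of the episode above 0.02 m or angle between mill's own z axis and vertical above 0.3 rad).
It fails at once if the spice jar is pushed more than 20 mm or knocked over (distance of spice_jar from where it was at the start of the episode above 0.02 m or angle between spice_jar's own z axis and vertical above 0.3 rad).
It also fails if it takes over 67 s, if anything falls off the work surface, if the arm or the gripper's body presses on something with over 40 N, if the wrist force passes 120 N, or if a joint passes its speed limit or range.

## Working session

There is one attempt and no reset: what is moved stays moved. The work goes in short steps, Python scripts to look and compute and a shell command to move; the robot and the scene stay as the last step left them, time stands still between calls to the robot, and variables do not carry over. Pictures are saved under pics/ and viewed, at most 11 in all, crops included, and the job is handed in when it is done.

```bash
ls; mkdir -p pics
cat > h.py <<'E'
import numpy as np, cv2
from bench import monitor, optics, job_done, finder
from scipy.spatial.transform import Rotation as Ro
def ray(f,px):
    K=f["K"]; d=np.linalg.inv(K)@np.array([px[0],px[1],1.0])
    if "R" in f and f.get("R") is not None:
        R=np.array(f["R"]);t=np.array(f["t"]); return -R.T@t, R.T@d
    T=f["T"]; return T[:3,3], T[:3,:3]@d
def at(f,px,z):
    o,d=ray(f,px); return (o+d*(z-o[2])/d[2])
def proj(f,X):
    X=np.asarray(X,float)
    if "R" in f: c=np.array(f["R"])@X+np.array(f["t"])
    else: c=f["T"][:3,:3].T@(X-f["T"][:3,3])
    p=np.array(f["K"])@c; return p[:2]/p[2]
def tool():
    s=monitor.state(); T=np.eye(4); T[:3,:3]=Ro.from_euler('xyz',s["eef_rot"]).as_matrix(); T[:3,3]=s["position"]; return T
def wrist():
    T=tool(); f=optics.grab_frame("wrist"); f["T"]=T@np.array(f["hand_eye"]); return f
def save(n,im): cv2.imwrite("pics/"+n,im[:,:,::-1])
E
python3 - <<'E'
from h import *
for c in("top","scene"):
    f=optics.grab_frame(c); save(c+"0.png",f["pixels"])
    print(c,f["R"],f["t"],f["K"][0])
    for n,z in dict(box=0,cover=40,tab_a_pad=85,tab_b_pad=85,lower_slab=4,upper_slab=0,separator=18,stand=0,mat=0,mustard=0,mill=0,spice_jar=0).items():
        for r in finder.tip_of(n,f)[:4]:
            print(n,round(r["score"],2),np.round(r["pixel"]),np.round(at(f,r["pixel"],z)))
print(monitor.state())
E
```

```text
pics
top [[-0.00615973 -0.99995982 -0.00651322]
 [-0.98909633  0.00705096 -0.14710112]
 [ 0.14714114  0.0055361  -0.98910001]] [  37.96846539  578.71097118 1088.75028729] [348.52017182   0.         248.37815335]
box 0.17 [139. 228.] [470. 399.   0.]
cover 0.8 [269. 224.] [477. -32.  40.]
tab_a_pad 0.44 [257. 221.] [486.   9.  85.]
tab_a_pad 0.32 [263. 221.] [484.  -9.  85.]
tab_b_pad 0.41 [277. 227.] [466. -53.  85.]
lower_slab 0.43 [264. 222.] [487. -18.   4.]
upper_slab 0.68 [187. 184.] [618. 243.   0.]
separator 0.7 [161. 243.] [421. 320.  18.]
separator 0.62 [200. 231.] [459. 193.  18.]
mat 0.71 [328. 175.] [ 645. -235.    0.]
mat 0.71 [255. 222.] [488.  13.   0.]
mill 0.69 [163. 196.] [578. 323.   0.]
mill 0.55 [138. 225.] [481. 403.   0.]
spice_jar 0.6 [138. 228.] [472. 402.   0.]
scene [[-0.62866117 -0.77751965  0.01575845]
 [-0.4181629   0.32088077 -0.84980899]
 [ 0.65568661 -0.54083151 -0.52685515]] [ 398.67727947  275.20448346 1002.05031328] [364.15877696   0.         255.01211622]
box 0.94 [286. 210.] [472. -12.   0.]
cover 0.61 [286. 198.] [484. -21.  40.]
cover 0.45 [204
[... 521 characters left out ...]
[482. 400.  -0.]
{'time_s': 1.3, 'q': array([-1.48043592e+00,  3.12887279e-01,  1.49773396e+00, -3.62867915e-05,
        1.33099529e+00, -2.23389815e-01]), 'joint_vel': array([ 0.000189  , -0.00011062,  0.00044678,  0.00194654, -0.00055823,
        0.00027529]), 'effort': array([ 1.14123333e-03, -4.12163687e+01, -2.59899098e+01, -9.83882092e-05,
        5.03604715e-04,  7.12966369e-06]), 'position': array([ 162.01365197, -499.36759207,  231.28789116]), 'eef_rot': array([-3.14156156e+00,  2.90827178e-05,  3.13758843e-01]), 'force': array([-0.6757132 ,  0.72087788, -0.03804618]), 'ft_torque': array([-0.01827119, -0.00502851,  0.01143578]), 'gripper_force': 0.0, 'finger_gap': 1.002003395939349}
```

View both.

Run:
```python
import cv2,numpy as np
a=cv2.imread("pics/top0.png")[150:290,110:390]; cv2.imwrite("pics/a.png",cv2.resize(a,(800,400),interpolation=cv2.INTER_CUBIC))
b=cv2.imread("pics/scene0.png")[150:300,140:400]; cv2.imwrite("pics/b.png",cv2.resize(b,(800,462),interpolation=cv2.INTER_CUBIC))
```

```text
(no output)
```

View pics/a.png

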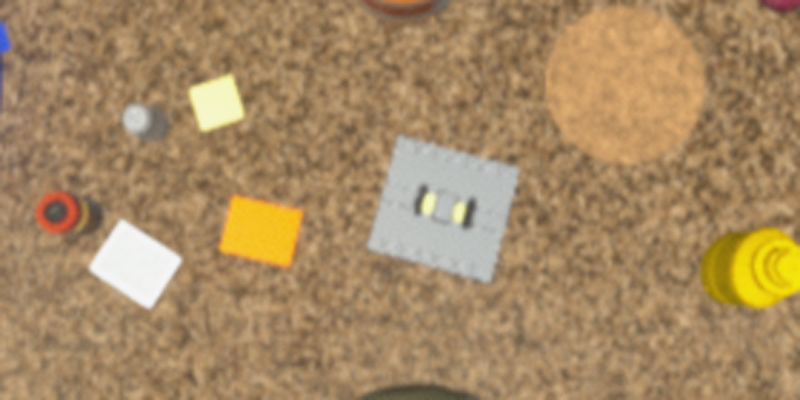

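View pics/b.png

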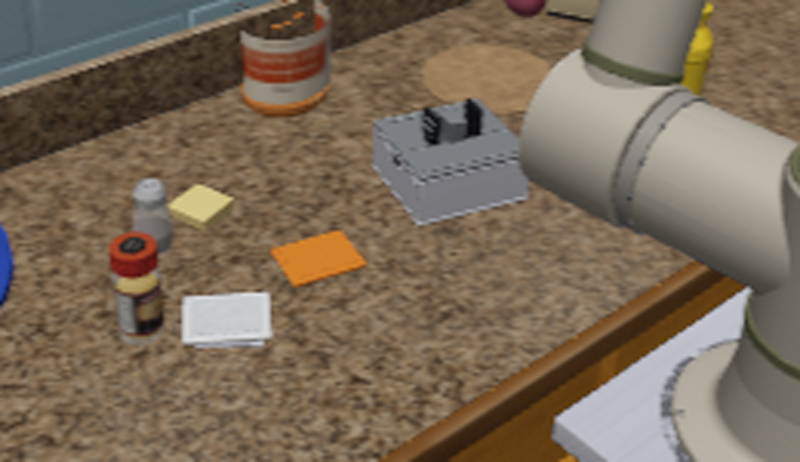

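The top view crop (scale 2.857, offset 110,150) shows the covered box at about pixel (265,222), the mat at (329,179), the mustard bottle at (372,244), the cheese slab at (186,186) with the mill at (159,192), and the jar at (130,224). Two things have the separator's shape: a white sheet at (157,242) and an orange one at (201,231). The white one is meant, because it has the described colour and lies on a stand beside the spice jar.

```bash
cat >> h.py <<'E'
def rect(f,mask,z):
    c=max(cv2.findContours(mask.astype(np.uint8),cv2.RETR_EXTERNAL,cv2.CHAIN_APPROX_NONE)[0],key=cv2.contourArea)[:,0,:]
    W=np.array([at(f,p,z)[:2] for p in c],np.float32)
    (x,y),(w,h),a=cv2.minAreaRect(W); M=cv2.moments(W.reshape(-1,1,2)); 
    return np.round([M["m10"]/M["m00"],M["m01"]/M["m00"],x,y,w,h],1),round(a,1)
E
python3 - <<'E'
from h import *
f=optics.grab_frame("top")
for n,z in dict(cover=66,upper_slab=16,separator=24,mat=3,mustard=192,mill=90,spice_jar=106).items():
    for r in finder.trace(n,f)[:2]:
        print(n,round(r["score"],2),np.round(r["extent"]),*rect(f,r["mask"],z))
hsv=cv2.cvtColor(f["pixels"],cv2.COLOR_RGB2HSV)
im=f["pixels"].astype(int)
w=(im.min(2)>190); w[:, :140]=0;w[:,180:]=0;w[:215]=0;w[270:]=0; print("white",*rect(f,w,24))
a=f["pixels"][220:268,128:188]; save("sep.png",cv2.resize(a,(600,480),interpolation=cv2.INTER_CUBIC))
E
```

```text
cover 0.88 [263. 221.  50.  49.] [483.6 -17.6 483.6 -18.1 140.5 130.9] 74.5
upper_slab 0.68 [186. 186.  17.  17.] [609.  243.  609.6 242.9  55.   54.7] 18.5
separator 0.75 [158. 241.  30.  26.] [425.2 331.4 425.2 331.2  82.4  65.9] 57.5
separator 0.7 [202. 232.  30.  23.] [461.1 188.5 461.3 188.6  82.2  66.1] 77.3
mat 0.68 [328. 179.  57.  60.] [ 632.4 -236.2  630.1 -236.3  192.1  188.9] 89.5
mustard 0.97 [372. 242.  35.  28.] [ 416.6 -309.   415.9 -309.1   74.6  104.9] 10.8
mill 0.73 [162. 193.  14.  12.] [578.3 307.4 577.  307.8  47.6  37.8] 89.6
spice_jar 0.59 [138. 227.  25.  13.] [476.7 379.6 477.1 379.4  70.9  48.4] 89.6
white [423.5 331.7 423.8 331.7  84.9  66.7] 57.1
```

View pics/sep.png

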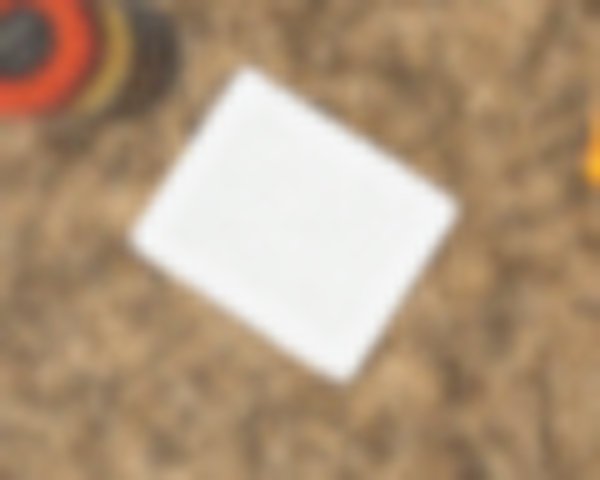

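The enlarged crop confirms a plain white sheet, with its corners at crop pixels (245,65), (460,210), (345,383) and (130,240), next to the red-capped jar. Next I'll move above the cover.

```bash
cat > go.py <<'E'
import sys; from h import *
x,y,z,yaw=map(float,sys.argv[1:5]); T=tool()
D=np.linalg.inv(T)@np.block([[Ro.from_euler('xyz',[180,0,yaw],degrees=True).as_matrix(),np.array([[x],[y],[z]])],[np.zeros((1,3)),np.ones((1,1))]])
print(np.round(D[:3,3],1),np.round(Ro.from_matrix(D[:3,:3]).as_rotvec(degrees=True),1))
E
python3 go.py 484 -18 240 -15.5
```

```text
[ 454.8 -358.5   -8.7] [-0.   0.  33.5]
```

```bash
python3 -m creep '45 -36 -9 0 0 4; 91 -72 -15 0 0 7; 137 -108 -15 0 0 10; 182 -144 -15 0 0 14; 228 -180 -15 0 0 17; 273 -215 -15 0 0 20; 318 -251 -15 0 0 24; 364 -287 -15 0 0 27; 410 -323 -12 0 0 30; 455 -358 -9 0 0 33.5' 1
python3 go.py 484 -18 240 -15.5
```

```text
time_s: 2.95
position: [485.2, -16.6, 240.4]
eef_rot: [3.142, -0.001, -0.273]
force: [1.6, -1.0, 0.4]
finger_gap: 0.996
gripper_force: 0.0
[-0.8  1.7  0.4] [ 0.  -0.  -0.1]
```

Run:
```python
from h import *
f=wrist(); save("w1.png",f["pixels"]); print(np.round(f["T"],2), f["K"][0])
for n in("cover","tab_a_pad","tab_b_pad"):
    for r in finder.tip_of(n,f)[:2]: print(n,round(r["score"],2),np.round(r["pixel"]),np.round(at(f,r["pixel"],40 if n=="cover" else 85),1))
r=finder.trace("cover",f)[0]; print(r["extent"],rect(f,r["mask"],66))
im=f["pixels"].copy()
for p in [(0,31,85),(0,-31,85),(65,70,66),(-65,70,66),(65,-70,66),(-65,-70,66)]:
    c,s=np.cos(-.2705),np.sin(-.2705); X=(484+c*p[0]-s*p[1],-18+s*p[0]+c*p[1],p[2]); q=proj(f,X); cv2.circle(im,tuple(int(v) for v in q),3,(255,0,0),1)
save("w1.png",im)
```

```text
[[-2.7000e-01 -9.1000e-01 -3.1000e-01  5.6694e+02]
 [-9.6000e-01  2.5000e-01  9.0000e-02 -4.0020e+01]
 [ 0.0000e+00  3.2000e-01 -9.5000e-01  3.8326e+02]
 [ 0.0000e+00  0.0000e+00  0.0000e+00  1.0000e+00]] [295.99054674   0.         255.96544181]
cover 0.79 [256. 166.] [482.7 -16.5  40. ]
tab_a_pad 0.79 [228. 176.] [491.2  12.   85. ]
tab_a_pad 0.41 [ 33. 267.] [447.6 264.2  85. ]
tab_b_pad 0.84 [288. 178.] [472.6 -48.4  85. ]
[258.9, 169.4, 134.3, 118.1] (array([480.6, -17.2, 481. , -17.2, 141.6, 131.9]), 74.3)
```

View pics/w1.png

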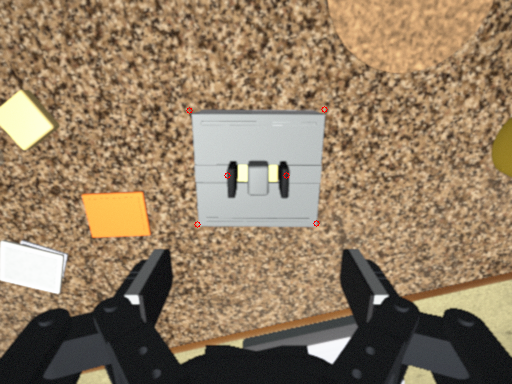

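The wrist view shows the cover at (258,170), with its tabs at (231,178) and (285,178), and the projected points fit it. I'll descend over the tabs.

```bash
python3 go.py 482.5 -17.6 70 -15.6
```

```text
[ -1.8  -0.6 170.2] [0.  0.  0.1]
```

```bash
python3 -m creep '-1.8 -0.6 25 0 0 0; -1.8 -0.6 55 0 0 0; -1.8 -0.6 85 0 0 0; -1.8 -0.6 110 0 0 0; -1.8 -0.6 130 0 0 0; -1.8 -0.6 145 0 0 0; -1.8 -0.6 157 0 0 0; -1.8 -0.6 166 0 0 0; -1.8 -0.6 170 0 0 0; -1.8 -0.6 170 0 0 0'
python3 -m creep '0 0 0 0 0 0; 0 0 0 0 0 0; 0 0 0 0 0 0; 0 0 0 0 0 0; 0 0 0 0 0 0; 0 0 0 0 0 0; 0 0 0 0 0 0; 0 0 0 0 0 0; 0 0 0 0 0 0; 0 0 0 0 0 0' 0.2
```

```text
time_s: 4.45
position: [482.8, -17.4, 70.3]
eef_rot: [-3.142, -0.0, -0.271]
force: [1.2, 0.1, -0.3]
finger_gap: 1.0
gripper_force: 0.0
time_s: 5.7
position: [483.5, -17.9, 72.3]
eef_rot: [3.141, -0.003, -0.271]
force: [-7.2, -1.9, 19.7]
finger_gap: 0.446
gripper_force: 59.5
```

```bash
python3 -m creep '0 0 -3 0 0 0; 0 0 -7 0 0 0; 0 0 -12 0 0 0; 0 0 -18 0 0 0; 0 0 -26 0 0 0; 0 0 -36 0 0 0; 0 0 -48 0 0 0; 0 0 -60 0 0 0; 0 0 -70 0 0 0; 0 0 -75 0 0 0'
python3 - <<'E'
from h import *
f=wrist(); save("w2.png",f["pixels"][40:])
for n in("cover","tab_a_pad","tab_b_pad","lower_slab"):
    for r in finder.tip_of(n,f)[:1]: print(n,round(r["score"],2),np.round(r["pixel"]))
E
python3 go.py 632 -236 147 -15.6
```

```text
time_s: 6.95
position: [482.9, -17.4, 146.0]
eef_rot: [3.142, -0.001, -0.271]
force: [-0.4, -0.3, -3.1]
finger_gap: 0.439
gripper_force: 60.6
cover 0.9 [258. 229.]
tab_a_pad 0.96 [221. 268.]
tab_b_pad 0.91 [298. 270.]
[202.5 170.7  -2.2] [0.  0.  0.1]
```

View pics/w2.png

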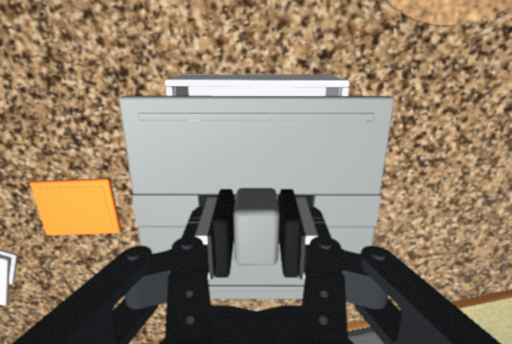

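The wrist view shows the cover held by both tabs at (210,235) and (300,235) and clear of the box. I'll carry it to the mat.

```bash
python3 -m creep '15 13 -2 0 0 0; 45 38 -2 0 0 0; 75 63 -2 0 0 0; 105 88 -2 0 0 0; 135 113 -2 0 0 0; 160 135 10 0 0 0; 180 152 30 0 0 0; 195 164 50 0 0 0; 202 170 70 0 0 0; 202 170 85 0 0 0'
python3 go.py 631.5 -236 35.5 -15.6
```

```text
time_s: 8.45
position: [631.6, -235.7, 58.6]
eef_rot: [-3.141, 0.001, -0.272]
force: [0.3, 0.1, -1.9]
finger_gap: 0.443
gripper_force: 60.6
[ 0.   0.4 23.1] [-0.   0.1  0. ]
```

```bash
python3 -m creep '0 0 6 0 0 0; 0 0 12 0 0 0; 0 0 16 0 0 0; 0 0 19 0 0 0; 0 0 21 0 0 0; 0 0 22 0 0 0; 0 0 22.5 0 0 0; 0 0 23 0 0 0; 0 0 23 0 0 0; 0 0 23 0 0 0'
```

```text
time_s: 9.7
position: [631.9, -235.2, 37.4]
eef_rot: [3.142, -0.0, -0.271]
force: [-0.1, -0.3, -2.8]
finger_gap: 0.44
gripper_force: 60.6
```

Still carrying full weight, so I'll lower 3 mm more, checking for contact.

```bash
python3 -m creep '0 0 0.5 0 0 0; 0 0 1 0 0 0; 0 0 1.5 0 0 0; 0 0 2 0 0 0; 0 0 2.5 0 0 0; 0 0 3 0 0 0; 0 0 3 0 0 0; 0 0 3 0 0 0; 0 0 3 0 0 0; 0 0 3 0 0 0'
```

```text
time_s: 10.95
position: [632.0, -235.2, 35.6]
eef_rot: [3.141, -0.0, -0.271]
force: [-4.6, 1.6, 8.7]
finger_gap: 0.441
gripper_force: 62.8
```

Contact is confirmed: the force went from -2.8 to +8.7 N. I'll open the gripper, wait, then rise.

```bash
python3 -m creep '0 0 0 0 0 0; 0 0 0 0 0 0; 0 0 0 0 0 0; 0 0 0 0 0 0; 0 0 0 0 0 0; 0 0 0 0 0 0; 0 0 -10 0 0 0; 0 0 -30 0 0 0; 0 0 -60 0 0 0; 0 0 -100 0 0 0' 1
python3 - <<'E'
from h import *
for c in ("top","w"):
    f=wrist() if c=="w" else optics.grab_frame("top")
    for n,z in dict(cover=29,lower_slab=20,separator=24,upper_slab=16,mill=90,spice_jar=106).items():
        for r in finder.trace(n,f)[:2]: print(c,n,round(r["score"],2),np.round(r["extent"]),*rect(f,r["mask"],z))
    save(c+"3.png",f["pixels"])
E
python3 go.py 424 332 180 57
```

```text
time_s: 12.2
position: [631.7, -235.1, 136.4]
eef_rot: [3.142, -0.0, -0.271]
force: [-0.1, 0.6, 0.6]
finger_gap: 1.007
gripper_force: 0.0
top cover 0.92 [313. 174.  17.  37.] [ 637.5 -181.5  644.4 -185.3   43.1  127.7] 77.2
top cover 0.19 [373. 240.  39.  30.] [ 416.8 -364.1  417.6 -364.9  123.    85.9] 89.7
top lower_slab 0.61 [264. 222.  15.  16.] [483.2 -15.1 483.3 -15.5  50.7  53.1] 75.1
top separator 0.94 [157. 241.  28.  25.] [426.9 332.2 426.5 332.1  81.2  64.2] 56.8
top separator 0.9 [203. 231.  30.  26.] [462.6 190.8 460.8 189.2  82.2  64.9] 75.7
top upper_slab 0.75 [187. 186.  16.  18.] [609.6 243.2 609.6 243.   52.9  52.5] 18.4
top upper_slab 0.32 [265. 225.  19.  22.] [484.8 -18.5 484.4 -17.9  51.8  52.5] 75.0
top mill 0.62 [160. 191.  13.  10.] [577.6 305.6 577.  306.2  50.7  37.8] 89.6
top spice_jar 0.53 [136. 225.  23.  15.] [476.9 377.9 477.  378.   69.7  40.5] 80.3
w cover 0.91 [257. 184. 173. 147.] [ 629.5 -234.7  629.5 -234.8  140.8  131.5] 74.5
w cover 0.16 [290. 202.  16.  53.] [ 613.4 -260.6  612.6 -260.6   15.1   47.3] 76.0
w lower_slab 0.64 [ 95. 369.  19.   9.] [465.1   3.1 464.5   3.7   9.4  19.9] 2.0
w lower_slab 0.27 [290. 201.  17.  52.] [ 610.4 -261.   608.9 -260.3   16.5   49.2] 77.1
[-352.  -490.9  -45.8] [ -0.    0.  -72.5]
```

```bash
python3 -m creep '-30 -40 -40 0 0 -4; -70 -98 -46 0 0 -12; -110 -153 -46 0 0 -20; -148 -207 -46 0 0 -28; -186 -260 -46 0 0 -36; -224 -312 -46 0 0 -45; -260 -364 -46 0 0 -54; -296 -414 -46 0 0 -62; -328 -458 -46 0 0 -68; -352 -491 -46 0 0 -72.5'
python3 - <<'E'
from h import *
f=wrist(); save("w4.png",f["pixels"])
im=f["pixels"].astype(int)
for r in finder.trace("separator",f)[:2]: print(round(r["score"],2),np.round(r["extent"]),*rect(f,r["mask"],24),im[r["mask"]].mean(0))
for r in finder.trace("stand",f)[:1]: print("stand",round(r["score"],2),np.round(r["extent"]))
for r in finder.trace("spice_jar",f)[:1]: print("jar",np.round(r["extent"]))
for r in finder.tip_of("spice_jar",f)[:1]: print("jar",r["score"],np.round(at(f,r["pixel"],0)))
E
python3 go.py 424 332 4 57
```

```text
time_s: 14.15
position: [423.1, 334.1, 180.5]
eef_rot: [3.141, -0.0, 0.998]
force: [0.3, -1.4, 0.3]
finger_gap: 1.0
gripper_force: 0.0
0.76 [340. 246.  63.  73.] [459.3 213.4 459.8 205.   80.7  61.6] 76.9 [252.76692913 180.19291339  76.3503937 ]
jar [270.  92.  61.  64.]
jar 0.64 [474. 394.   0.]
[ 1.000e-01 -4.000e-01  1.763e+02] [ 0.  0. -0.]
```

View pics/w4.png

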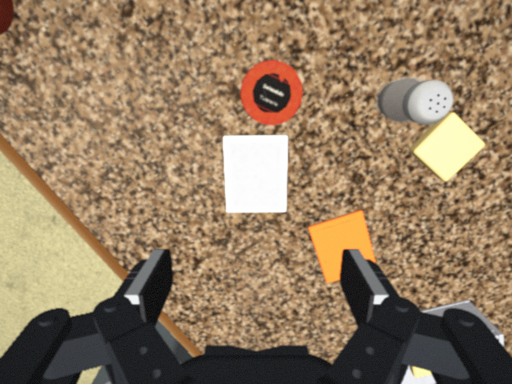

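The white separator at (255,174) is square to the tool, with the jar at (271,92) beyond its short side. A white threshold will refine it.

Run:
```python
from h import *
f=wrist(); w=f["pixels"].min(2)>195; m=np.zeros_like(w); m[120:225,200:310]=w[120:225,200:310]; print(*rect(f,m,24),f["T"][:3,3])
```

```text
[422.4 331.6 422.3 331.6  84.   66.2] 57.6 [470.99244137 401.16546974 323.01074617]
```

```bash
python3 go.py 422.8 331.7 4 57.3
```

```text
[ -0.6  -1.7 176.3] [ 0.   0.  -0.4]
```

```bash
python3 -m creep '-0.6 -1.7 25 0 0 -0.4; -0.6 -1.7 60 0 0 -0.4; -0.6 -1.7 95 0 0 -0.4; -0.6 -1.7 125 0 0 -0.4; -0.6 -1.7 145 0 0 -0.4; -0.6 -1.7 158 0 0 -0.4; -0.6 -1.7 167 0 0 -0.4; -0.6 -1.7 173 0 0 -0.4; -0.6 -1.7 176 0 0 -0.4; -0.6 -1.7 176 0 0 -0.4'
python3 -m creep '0 0 0 0 0 0; 0 0 0 0 0 0; 0 0 0 0 0 0; 0 0 0 0 0 0; 0 0 0 0 0 0; 0 0 0 0 0 0; 0 0 0 0 0 0; 0 0 0 0 0 0; 0 0 0 0 0 0; 0 0 0 0 0 0' 0.3
```

```text
time_s: 15.7
position: [422.4, 332.6, 4.5]
eef_rot: [3.141, -0.0, 1.002]
force: [0.1, 0.3, -0.0]
finger_gap: 1.0
gripper_force: 0.0
time_s: 16.95
position: [422.6, 332.7, 5.2]
eef_rot: [3.141, -0.001, 1.002]
force: [-1.7, -1.1, 6.8]
finger_gap: 0.753
gripper_force: 64.9
```

```bash
python3 -m creep '0 0 -3 0 0 0; 0 0 -8 0 0 0; 0 0 -16 0 0 0; 0 0 -28 0 0 0; 0 0 -45 0 0 0; 0 0 -65 0 0 0; 0 0 -90 0 0 0; 0 0 -115 0 0 0; 0 0 -135 0 0 0; 0 0 -145 0 0 0'
python3 go.py 484 -17.3 150 -15.5
```

```text
time_s: 18.2
position: [422.6, 332.7, 151.1]
eef_rot: [3.14, -0.002, 1.001]
force: [-0.3, -0.3, -0.4]
finger_gap: 0.745
gripper_force: 65.9
[-261.7  240.3    0.9] [-0.  -0.1 72.9]
```

```bash
python3 -m creep '-15 14 0 0 0 4; -45 41 0 0 0 12; -75 69 0 0 0 21; -105 97 0 0 0 30; -137 126 0 0 0 39; -170 156 0 0 0 48; -202 185 0 0 0 57; -230 211 0 0 0 65; -251 230 0 0 0 71; -262 240 0 0 0 72.9'
python3 - <<'E'
from h import *
f=wrist(); save("w5.png",f["pixels"])
for n,z in dict(lower_slab=20,box=60,separator=162).items():
    for r in finder.trace(n,f)[:2]: print(n,round(r["score"],2),np.round(r["extent"]),*rect(f,r["mask"],z))
f=optics.grab_frame("top"); save("t5.png",f["pixels"])
E
python3 go.py 484 -17.3 150 -15.5
```

```text
time_s: 19.45
position: [483.3, -18.6, 149.3]
eef_rot: [-3.142, 0.0, -0.273]
force: [0.1, 0.3, 0.5]
finger_gap: 0.749
gripper_force: 66.0
lower_slab 0.69 [254. 172.  61.  37.] [493.2 -20.4 493.5 -20.8  54.1  34.5] 75.4
separator 0.72 [ 74. 247.  90.  57.] [517.3  63.3 517.2  63.4  38.8  30.7] 76.8
separator 0.67 [255. 264. 147. 151.] [480.1 -18.3 479.8 -18.1  68.4  89. ] 74.4
[ 1.1  0.4 -0.7] [-0.   0.   0.1]
```

View pics/w5.png

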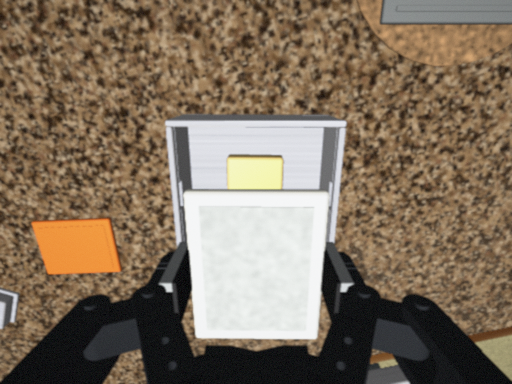

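The view shows the slab at (255,172) inside the box, with the held sheet square at (256,265) and clear of the walls. I'll lower it.

```bash
python3 -m creep '0.3 -0.8 20 0 0 0; 0.3 -0.8 45 0 0 0; 0.3 -0.8 70 0 0 0; 0.3 -0.8 92 0 0 0; 0.3 -0.8 110 0 0 0; 0.3 -0.8 122 0 0 0; 0.3 -0.8 131 0 0 0; 0.3 -0.8 137 0 0 0; 0.3 -0.8 140 0 0 0; 0.3 -0.8 140 0 0 0'
```

```text
time_s: 20.95
position: [483.8, -16.9, 9.4]
eef_rot: [3.142, -0.0, -0.271]
force: [-0.0, 0.7, -1.1]
finger_gap: 0.75
gripper_force: 66.0
```

```bash
python3 -m creep '0 0 0.5 0 0 0; 0 0 1 0 0 0; 0 0 1.5 0 0 0; 0 0 2 0 0 0; 0 0 2.3 0 0 0; 0 0 2.6 0 0 0; 0 0 3 0 0 0; 0 0 3 0 0 0; 0 0 3 0 0 0; 0 0 3 0 0 0'
```

```text
time_s: 22.2
position: [483.9, -16.8, 7.2]
eef_rot: [-3.141, -0.0, -0.271]
force: [-5.6, 1.0, 13.0]
finger_gap: 0.754
gripper_force: 67.3
```

Contact is made. I'll release partway so the fingers stay clear of the walls, then rise.

```bash
python3 -m creep '0 0 0 0 0 0; 0 0 0 0 0 0; 0 0 0 0 0 0; 0 0 0 0 0 0; 0 0 -2 0 0 0; 0 0 -15 0 0 0; 0 0 -40 0 0 0; 0 0 -80 0 0 0; 0 0 -130 0 0 0; 0 0 -180 0 0 0' 0.92
python3 - <<'E'
from h import *
f=wrist(); save("w6.png",f["pixels"])
for n,z in dict(separator=26,upper_slab=16).items():
    for r in finder.trace(n,f)[:3]: print(n,round(r["score"],2),np.round(r["extent"]),*rect(f,r["mask"],z))
E
python3 go.py 609.5 243 190 108.5
```

```text
time_s: 23.45
position: [483.5, -16.8, 188.9]
eef_rot: [-3.142, -0.001, -0.271]
force: [0.7, -0.1, 0.3]
finger_gap: 0.916
gripper_force: 0.0
separator 0.68 [ 98. 231.  77.  49.] [466.3 176.1 466.4 176.3  79.8  62.4] 76.8
separator 0.56 [256. 174.  64.  77.] [484.  -17.1 483.6 -16.7  66.   84.1] 74.5
upper_slab 0.65 [ 14. 127.  27.  54.] [597.5 219.1 593.5 216.8  28.4  58.2] 58.8
[  50.8 -284.    -0.6] [   0.4   -0.2 -124. ]
```

View pics/w6.png

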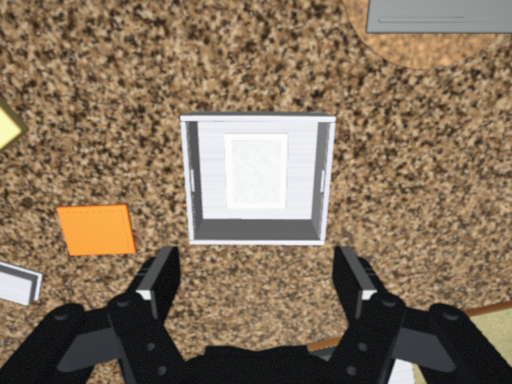

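The separator lies flat and square at (256,172) in the box, about 1 mm from the slab's centre. Next is the upper slab.

```bash
python3 -m creep '4 -22 0 0 0 -10; 9 -50 0 0 0 -20; 14 -80 0 0 0 -30; 19 -110 0 0 0 -40; 25 -140 0 0 0 -50; 30 -170 0 0 0 -60; 36 -200 0 0 0 -70; 42 -230 0 0 0 -80; 47 -260 0 0 0 -90; 51 -284 0 0 0 -100' 1
python3 -m creep '0 0 0 0 0 -10; 0 0 0 0 0 -19; 0 0 0 0 0 -24; 0 0 0 0 0 -24; 0 0 0 0 0 -24; 0 0 0 0 0 -24; 0 0 0 0 0 -24; 0 0 0 0 0 -24; 0 0 0 0 0 -24; 0 0 0 0 0 -24'
python3 - <<'E'
from h import *
f=wrist(); save("w7.png",f["pixels"])
for r in finder.trace("upper_slab",f)[:2]: print(round(r["score"],2),np.round(r["extent"]),*rect(f,r["mask"],16))
for r in finder.tip_of("mill",f)[:1]: print("mill",r["score"],np.round(at(f,r["pixel"],0)))
E
python3 go.py 609.5 243 3 108.5
```

```text
time_s: 24.85
position: [608.7, 244.1, 184.9]
eef_rot: [-3.139, 0.001, 1.481]
force: [0.1, -0.2, 0.0]
finger_gap: 0.999
gripper_force: 0.0
time_s: 26.1
position: [608.9, 243.1, 186.3]
eef_rot: [3.142, -0.0, 1.893]
force: [0.4, 0.5, -0.3]
finger_gap: 0.998
gripper_force: 0.0
0.6 [254. 167.  51.  48.] [607.8 244.8 607.3 245.   53.4  53.7] 18.5
0.56 [ 82. 308.  25.  16.] [452.5  -4.5 453.5  -8.   31.8  24.8] 74.1
mill 0.85 [584. 316.   0.]
[ -0.3   0.5 183.3] [ 0.  0. -0.]
```

View pics/w7.png

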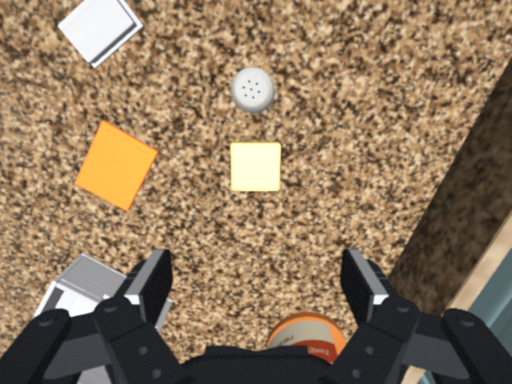

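The slab at (255,167) is square to the tool, and the mill at (252,90) is clear of the fingers. I'll descend.

```bash
python3 -m creep '0.5 0.3 25 0 0 0; 0.5 0.3 60 0 0 0; 0.5 0.3 95 0 0 0; 0.5 0.3 128 0 0 0; 0.5 0.3 150 0 0 0; 0.5 0.3 165 0 0 0; 0.5 0.3 175 0 0 0; 0.5 0.3 181 0 0 0; 0.5 0.3 184 0 0 0; 0.5 0.3 184 0 0 0'
python3 -m creep '0 0 0 0 0 0; 0 0 0 0 0 0; 0 0 0 0 0 0; 0 0 0 0 0 0; 0 0 0 0 0 0; 0 0 0 0 0 0; 0 0 0 0 0 0; 0 0 0 0 0 0; 0 0 0 0 0 0; 0 0 0 0 0 0' 0.2
```

```text
time_s: 27.5
position: [609.2, 243.8, 2.6]
eef_rot: [3.141, 0.0, 1.893]
force: [0.9, -0.3, 1.3]
finger_gap: 1.004
gripper_force: 0.0
time_s: 28.75
position: [609.5, 243.8, 3.1]
eef_rot: [3.14, 0.0, 1.893]
force: [0.7, 0.4, 5.5]
finger_gap: 0.609
gripper_force: 63.7
```

```bash
python3 -m creep '0 0 -3 0 0 0; 0 0 -8 0 0 0; 0 0 -16 0 0 0; 0 0 -28 0 0 0; 0 0 -45 0 0 0; 0 0 -65 0 0 0; 0 0 -90 0 0 0; 0 0 -115 0 0 0; 0 0 -135 0 0 0; 0 0 -145 0 0 0'
python3 go.py 483.8 -17 150 164.5
```

```text
time_s: 30.0
position: [609.4, 243.8, 149.6]
eef_rot: [3.139, 0.0, 1.893]
force: [0.1, 0.1, -1.5]
finger_gap: 0.608
gripper_force: 63.1
[-207.5 -201.8   -0.9] [  0.1   0.1 -56. ]
```

```bash
python3 -m creep '-12 -12 0 0 0 -3; -34 -33 0 0 0 -9; -58 -57 0 0 0 -16; -83 -81 0 0 0 -23; -108 -105 0 0 0 -30; -133 -129 0 0 0 -37; -158 -153 0 0 0 -43; -181 -175 0 0 0 -49; -199 -193 0 0 0 -54; -207.5 -202 0 0 0 -56'
python3 - <<'E'
from h import *
f=wrist(); save("w8.png",f["pixels"])
for n,z in dict(separator=26,upper_slab=162).items():
    for r in finder.trace(n,f)[:2]: print(n,round(r["score"],2),np.round(r["extent"]),*rect(f,r["mask"],z))
E
python3 go.py 483.8 -17 150 164.5
```

```text
time_s: 31.25
position: [482.6, -18.1, 147.6]
eef_rot: [-3.142, -0.0, 2.871]
force: [-0.3, 0.0, -1.0]
finger_gap: 0.612
gripper_force: 63.1
separator 0.9 [463.  94.  92.  78.] [455.3 174.2 455.  176.4  79.6  61. ] 76.9
separator 0.72 [256. 172.  74.  66.] [472.3 -15.  472.3 -14.5  67.   61.2] 73.4
upper_slab 0.55 [255. 249. 112. 102.] [477.8 -17.6 477.7 -17.6  52.2  55.8] 74.5
[-0.5  0.5 -2.5] [ 0.   0.  -0.1]
```

View pics/w8.png

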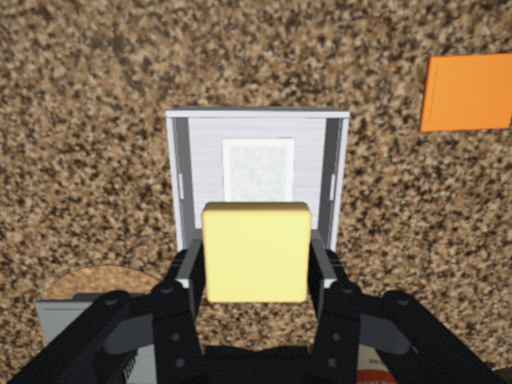

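The held slab at (256,252) is square and lines up with the separator at (258,172). I'll lower it.

```bash
python3 -m creep '-2.5 0.5 15 0 0 0; -2.5 0.5 35 0 0 0; -2.5 0.5 55 0 0 0; -2.5 0.5 75 0 0 0; -2.5 0.5 90 0 0 0; -2.5 0.5 100 0 0 0; -2.5 0.5 107 0 0 0; -2.5 0.5 112 0 0 0; -2.5 0.5 115 0 0 0; -2.5 0.5 115 0 0 0'
```

```text
time_s: 32.65
position: [485.8, -17.3, 32.4]
eef_rot: [-3.142, 0.0, 2.871]
force: [-0.3, -1.2, 1.1]
finger_gap: 0.606
gripper_force: 63.1
```

```bash
python3 -m creep '0 0 0.7 0 0 0; 0 0 1.4 0 0 0; 0 0 2 0 0 0; 0 0 2.6 0 0 0; 0 0 3.1 0 0 0; 0 0 3.5 0 0 0; 0 0 3.7 0 0 0; 0 0 3.7 0 0 0; 0 0 3.7 0 0 0; 0 0 3.7 0 0 0'
```

```text
time_s: 33.9
position: [485.8, -17.3, 29.1]
eef_rot: [-3.142, 0.0, 2.871]
force: [-2.3, 0.8, 6.2]
finger_gap: 0.61
gripper_force: 63.9
```

In contact. I'll release, rise and check.

```bash
python3 -m creep '0 0 0 0 0 0; 0 0 0 0 0 0; 0 0 0 0 0 0; 0 0 0 0 0 0; 0 0 -2 0 0 0; 0 0 -15 0 0 0; 0 0 -40 0 0 0; 0 0 -80 0 0 0; 0 0 -120 0 0 0; 0 0 -150 0 0 0' 0.88
python3 - <<'E'
from h import *
for c in "wt":
    f=wrist() if c=="w" else optics.grab_frame("top")
    if c=="w": save("w9.png",f["pixels"])
    for n,z in dict(separator=26,upper_slab=42,cover=29,mill=90,spice_jar=106,mustard=192).items():
        for r in finder.trace(n,f)[:2]: print(c,n,round(r["score"],2),np.round(r["extent"]),*rect(f,r["mask"],z))
E
```

```text
time_s: 35.15
position: [485.9, -17.3, 181.3]
eef_rot: [-3.142, 0.002, 2.871]
force: [-0.7, -0.2, -0.8]
finger_gap: 0.881
gripper_force: 0.0
w separator 0.72 [447.  89.  92.  69.] [456.1 177.8 456.  177.7  79.7  61.1] 77.4
w separator 0.68 [254. 167.  62.  77.] [473.  -15.7 482.8 -17.8  65.4  82.5] 74.2
w upper_slab 0.95 [256. 172.  54.  57.] [483.6 -17.9 483.3 -17.3  54.4  55.4] 74.5
w cover 0.89 [115. 317. 128.  94.] [ 571.1 -242.2  575.3 -238.6  105.1   48.5] 78.6
w spice_jar 0.59 [256. 173.  54.  54.] [465.6 -12.8 466.  -12.7  41.   42.1] 74.5
t separator 0.81 [201. 231.  31.  23.] [462.6 190.4 462.4 189.5  79.5  64.2] 76.3
t separator 0.41 [264. 233.  20.  10.] [455.8  -4.8 453.8  -7.   65.5  22.2] 67.9
t upper_slab 0.61 [263. 226.  21.   7.] [465.6  -9.8 465.6 -11.6  53.5  10.1] 74.4
t upper_slab 0.25 [263. 234.  16.  12.] [452.6  -9.7 452.5  -8.2  60.8  17.5] 77.6
t cover 0.95 [330. 178.  50.  44.] [ 632.7 -235.1  632.9 -235.8  143.2  133.6] 73.7
t mill 0.64 [162. 190.  13.  10.] [578.6 304.8 578.6 304.8  47.6  34.7] 89.6
t spice_jar 0.68 [136. 226.  27.  14.] [477.6 380.1 478.6 379.6  70.9  45.4] 89.6
t spice_jar 0.65 [338. 180.   9.   6.] [ 611.2 -244.2  611.2 -243.8    9.2   19. ] 87.4
t mustard 0.73 [372. 241.  37.  30.] [ 416.7 -307.3  418.2 -308.4   99.6   70.8] 89.7
t mustard 0.38 [160. 194.  16.   9.] [562.8 280.3 563.1 280.3  43.8  27.6] 63.3
```

View pics/w9.png

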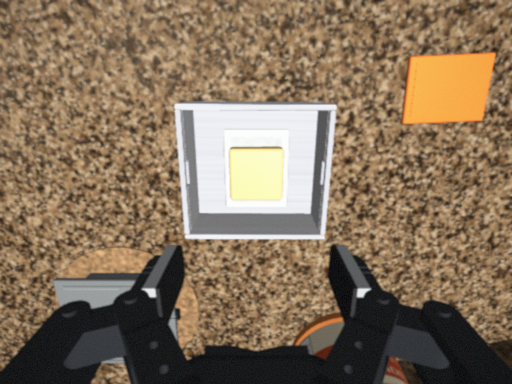

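The slab lies flat and square on the separator at (256,173), about 1 mm off centre. The cover is centred on the mat, and the mustard, mill and jar have not moved.

```bash
python3 -c "
from bench import job_done; print(job_done())"
```

```text
the job is handed in; nothing more can be done
None
```

I handed the job in at about 36 s: the cover is on the mat, the separator and upper slab are stacked in the box within about 1 mm of centre, and the mustard, mill and jar have not moved; the judge's verdict was not shown.

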